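# Turn the post in the tacking clamp and nip it with four clicks

## Robot

A 6-joint arm with a two-finger parallel gripper is mounted at the origin on the work surface; the furniture and walls round the work are solid. World frame = base frame: x ahead of the robot, y to its left, z up, the work surface at z = 0. Lengths are in m, angles in rad, forces in N, time in s.
With the tool pointing down it reaches from about 0.375 to 0.9 m from the base axis. Payload 3.1 kg.
Tool frame: the origin (TCP) lies at the very end of the fingers, on their centre line; the grasp point (between the pads) lies 19 mm behind it; z points along the fingers, y is the line along which they close (so a half turn about z gives the same grasp; the last joint's range is limited). The gripper opens to 87 mm and grips with 3 to 60 N. Pads are 19 mm wide; open, the fingers measure 117 mm over their backs; the gripper's body (75 mm by 190 mm) begins 51 mm behind the grasp point.
Start: joints at [1.091, 0.527, 1.433, -0, 1.181, -0.178], TCP at [0.185, 0.597, 0.223] pointing down, gripper open.
Joint ranges: [-3.08, 3.08], [-0.75, 2.2], [0.22, 2.44], [-1.43, 4.57], [0, 2.65], [-2.85, 2.85]. Speed limits (rad/s): [2.79, 2.79, 3.14, 3.14, 3.14, 3.14].

## Interface

Orientations are given as a unit quaternion [x, y, z, w].
In Python, from rig import status, viewer, robot gives the robot as it stands.
- The arm moves only by the tool arm_command, never from a script. Its arguments are lists of equal length, an entry for each row: "delta_rot": the turn, a rotation vector about the tool's x, y, z in degrees, a list of three; "delta_pos": the shift along the tool's x, y, z in m, a list of three; "gripper": the closure, from -1 (fully open) to 1 (shut). In form: {"delta_rot": [[rx, ry, rz], ...], "delta_pos": [[dx, dy, dz], ...], "gripper": [gripper, ...]}. A call has 1 to 12 rows; each row is the pose to reach, as a shift and turn from the pose commanded when the call began, along the tool's axes at that moment; what a row does not reach only later rows make up. A row lasts 1/12 s, in which the tool goes at most 41.7 mm and 7.16 degrees, less where a joint would pass 70% of its speed; a pose out of reach is approached as far as the arm can. A call with a gripper value outside its range is refused whole. The fingers move at their own pace and stop on an object; "grip_force" is the grip in N (left out, the last holds). Time passes only in rows, so rows that repeat a pose let the fingers close. It gives the time, the measured TCP pose, the force, the opening and the grip force at its end, in the units of the state.
- status.get_obs(): the state, without advancing time (a new reading comes with each control period).
- viewer.camera(name): name is "side" or "top"; returns a dict with "pixels" (420x560x3 uint8, blue, green, red), "fx", "fy", "cx", "cy" (pixels), "pose" (4x4, takes a point from camera to world coordinates). Camera axes: x right, y down, z forward; pixel columns grow to the right and rows downward; lengths in m; the calibration is good to about 2 mm. A picture is of the moment at which its call begins. There is no depth.
- robot.hand_in(): hands the job in; it is judged then, once.
The state is a dict: "time": time; "q": joint angles; "joint_velocities": joint speeds; "joint_torque": joint torques, N m; "position": TCP position; "tool_rot": TCP orientation; "ft_force": force on the tool from outside, world axes, zero at the start; "moment": the same for the moment, N m; "grip_width": finger opening in m; "grip_force": force on a finger pad.
Only numpy, scipy, OpenCV 4.12 (cv2) and the standard library are available. Lean on these libraries where they do the work, as an engineer would, in place of code of your own. Each camera call takes 0.05 s, during which the arm holds its last target. There are 200 camera calls.

## Task

The first lug is on this square-tube post, so get it ready for the second: lift it out of the tacking clamp, turn it a quarter so that its lug slots into the forked fence and a bare face looks out of the clamp's open working side, set it down gently on the bed and let go of it. Then swing the red lever from its rest exactly four clicks, which is the right nip for this thin tube (a fifth click would dent it), and finish still holding the lever there for the tack, because it springs back and frees the post as soon as it is let go. Leave the blue bottle, flat bar and tape measure where they lie.

Things in the scene. Friction and masses are not known exactly. Their poses are not given: they have to be found in the camera images.
- clamp: Tacking clamp bolted to the bench, immovable: dark steel bed, forked steel fence, blue gearbox and jaw, red lever. Origin on the worktop below the middle of the seat; x points from jaw to fence (closing direction), y to the open working side, z up. Seat = bed top, z = 8 mm. The gearbox covers x -175 to -95 mm, y -20 to 56 mm; with the round toothed plate on it, up to z = 54 mm.
- slot (a point): Middle of the fence's slot at its mouth, clamp frame (20, 0, 66) mm, axes as the clamp's. The fence is two steel uprights 14 mm square from the bed to z = 66 mm, their faces to the seat at x = +20 mm; the slot between them is 16 mm wide, open at top and back. A post pressed on the fence has its axis at x = 0, y = 0.
- pad: The jaw's sprung black rubber pad, 34 mm wide, from z = 10 to 58 mm; presses the tube, not for handling. Its origin and axes coincide with the clamp's at rest and shift along x with the jaw. Its face is 30 mm behind that origin (x = -30 mm at rest), so the 40 mm tube has 10 mm of play between pad and fence.
- pivot (a point): Lever's upright axis, at clamp x = -135, y = +26 mm, 66 mm above the worktop (mid-height of the lever's arm, 20 x 10 mm); axes as the clamp's. Below the arm, from 68 mm outwards from this axis, hangs the plunger housing (20 mm wide, down to z = 44 mm). At rest the arm points at 155 degrees from the clamp's x axis, anticlockwise seen from above.
- lever (a joint): Lever angle, rad: 0 = rest (start, a stop; its spring always returns it there), positive = anticlockwise from above = closing. A plunger clicks over rounded teeth every 0.22: it sits at 0.22, 0.44, 0.66, 0.88 after clicks 1 to 4; tooth tops at 0.11, 0.33, 0.55, 0.77, and 0.99 for the fifth. The jaw moves 4 mm a click, meets the tube after two to three, presses with about 11 N at four.
- knob (a point): Middle of the black knob standing on the lever's free end, 130 mm from its axis, 105 mm above the worktop. Round, upright, 25 to 27 mm thick, from 77 to 126 mm above the worktop; turns with the lever, x axis outwards along the arm. Push needed here, square to the arm: jumps to 8 N (first) to 13 N (fifth) on leaving each notch, sinks by 4 to 7 N over the tooth, jumps again once in the next notch.
- post: Workpiece: grimy brown steel square tube 40 x 40 mm, 110 mm tall, upright, open at the top (2 mm walls), with a dark steel lug welded to one face; about 0.33 kg. Origin: centre of its foot; z up the tube, x out of the face with the lug. Starts loose on the seat, lug to the open working side (x axis about +90 degrees from the clamp's). When done its x axis points along the clamp's x axis.
- lug (a point): Middle of the lug, 35 mm from the tube's axis and 34 mm above its foot. The lug is 6 mm thick, reaches from 20 to 50 mm from the tube's axis and from 16 to 52 mm above the foot.
- anti_spatter: Dirty dark blue bottle with pale cap, 65 mm across, 160 mm tall, standing; leave alone. Origin: centre of its underside.
- flat_bar: Rusty flat bar 30 x 190 x 6 mm, lying; leave alone. Origin: centre of its underside.
- tape_measure: Yellow tape measure 39 x 90 x 62 mm, standing on its edge; leave alone. Origin: centre of its underside.

How it is judged:
On the way:
1. the post stands on the seat with its lug in the fence's slot, let go, the lever still at rest (y of lug in the frame of clamp between -0.009 and 0.009 m and z of post in the frame of clamp below 0.011 m and angle between post's own z axis and vertical below 0.06 rad and x of lug in the frame of clamp between 0.022 and 0.04 m and contact force between each of the fingers, the arm and post below 0.3 N and value of joint lever below 0.12 rad), for 0.2 s.
At the end, for the whole second after the job is handed in: Post upright on the bed, untouched by the robot, lug in the slot (within 9 mm of its middle), tube within 3 mm of the fence and square to it (0.06 rad), the pad pressing it with over 5 N; lever still at four clicks (0.79 to 0.97 rad), the fingers on it with over 2 N (y of lug in the frame of clamp between -0.009 and 0.009 m and z of post in the frame of clamp below 0.011 m and angle between post's own z axis and vertical below 0.06 rad and x of lug in the frame of clamp between 0.032 and 0.038 m and angle between the x axis of post and the x axis of clamp, either way round below 0.06 rad and contact force between each of the fingers, the arm and post below 0.3 N and value of joint lever between 0.79 and 0.97 rad and velocity of joint lever between -0.1 and 0.1 rad/s and contact force between the fingers and lever above 2 N and contact force between pad and post above 5 N); the arm keeps its last pose, push and grip.
It fails at once if the lever goes over a fifth click (value of joint lever above 1 rad).
It fails at once if the post is dropped (falls free faster than 0.5 m/s, about 13 mm) (linear speed of post above 0.5 m/s and contact force between the fingers and post below 0.05 N).
It fails at once if the post topples (angle between post's own z axis and vertical above 0.6 rad).
It fails at once if the bottle, flat bar or tape measure is moved by more than 30 mm (distance of any of anti_spatter, flat_bar, tape_measure from where it was at the start of the episode above 0.03 m).
It also fails if it takes over 67 s, if anything falls off the work surface, if the arm or the gripper's body presses on something with over 40 N, if the wrist force passes 120 N, or if a joint passes its speed limit or range.

## Working session

There is one attempt and no reset: what is moved stays moved. The work goes in short steps, Python scripts to look and compute and a tool call to move; the robot and the scene stay as the last step left them, time stands still between calls to the robot, and variables do not carry over. Pictures are saved under pics/ and viewed, at most 10 in all, crops included, and the job is handed in when it is done.

Besides the shell and the picture viewer there is one more tool, called after "Emit:" as name(argument=value, ...) on one line, values as JSON. arm_command: Moves the arm, as the interface text tells. Its arguments: {"type":"object","properties":{"delta_rot":{"type":"array","items":{"type":"array","items":{"type":"number"}}},"delta_pos":{"type":"array","items":{"type":"array","items":{"type":"number"}}},"gripper":{"type":"array","items":{"type":"number"}},"grip_force":{"type":"number"}},"required":["delta_rot","delta_pos","gripper"]}

```bash
mkdir -p pics; cat > h.py <<'E'
import numpy as np, cv2
from scipy.spatial.transform import Rotation as R
from rig import status, viewer, robot
def snap(n,f):
    c=viewer.camera(n); cv2.imwrite('pics/'+f,c['pixels']); np.savez('pics/'+n+'.npz',**{k:np.array(v) for k,v in c.items()}); return c
def ray(c,u,v,z):
    T=np.array(c['pose']); d=T[:3,:3]@np.array([(u-c['cx'])/c['fx'],(v-c['cy'])/c['fy'],1]); o=T[:3,3]
    return o+d*(z-o[2])/d[2]
def proj(c,P):
    T=np.array(c['pose']); p=(np.atleast_2d(P)-T[:3,3])@T[:3,:3]
    return np.c_[c['cx']+c['fx']*p[:,0]/p[:,2], c['cy']+c['fy']*p[:,1]/p[:,2]]
E
python3 - <<'E'
from h import *
for n in('top','side'):
    c=snap(n,n+'0.png'); print(n,c['fx'],c['cx'],c['cy'],np.round(c['pose'],3).tolist())
s=status.get_obs(); print(s)
E
```

```text
top 394.901972879242 275.99588242715413 213.90137326328156 [[0.028, -0.987, 0.158, 0.366], [-1.0, -0.029, -0.003, -0.075], [0.008, -0.157, -0.988, 1.022], [0.0, 0.0, 0.0, 1.0]]
side 427.51849809679726 286.74365469314614 206.06788206298185 [[0.96, -0.148, 0.236, 0.244], [-0.278, -0.444, 0.852, -0.967], [-0.021, -0.884, -0.467, 0.565], [0.0, 0.0, 0.0, 1.0]]
{'time': 0.1, 'q': array([ 1.09147174e+00,  5.28365518e-01,  1.43375977e+00,  1.30339023e-05,
        1.18139053e+00, -1.78469464e-01]), 'joint_velocities': array([ 0.00051969, -0.00074684, -0.00445797, -0.00215485, -0.001168  ,
       -0.0009113 ]), 'joint_torque': array([-3.90274672e-04, -4.40990710e+01, -1.77149749e+01,  6.34283060e-02,
        5.33796579e-02, -3.39147607e-05]), 'position': array([0.1848572 , 0.59635872, 0.22167878]), 'tool_rot': array([ 1.49863262e-01,  9.88706265e-01, -9.08090853e-04, -3.16293016e-04]), 'ft_force': array([0.11117869, 0.18613637, 0.26442048]), 'moment': array([-0.02371773, -0.02510074, -0.042175  ]), 'grip_force': 0.0, 'grip_width': 0.08696616002643505}
```

View pics/top0.png

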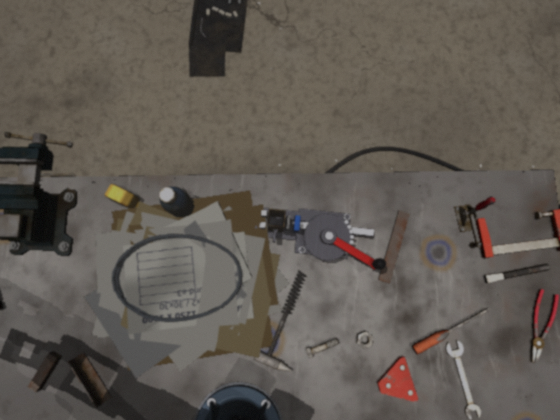

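View pics/side0.png

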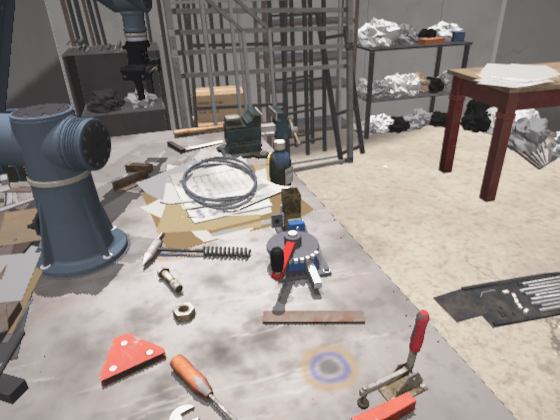

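```bash
python3 - <<'E'
from h import *
a=cv2.imread('pics/top0.png')[190:290,250:400]; b=cv2.imread('pics/side0.png')[180:300,225:375]
a=cv2.resize(a,None,fx=5.3,fy=5.3,interpolation=cv2.INTER_CUBIC); cv2.imwrite('pics/ct.png',a)
cv2.imwrite('pics/cs.png',cv2.resize(b,None,fx=5,fy=5,interpolation=cv2.INTER_CUBIC))
E
```

```text
(no output)
```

View pics/ct.png

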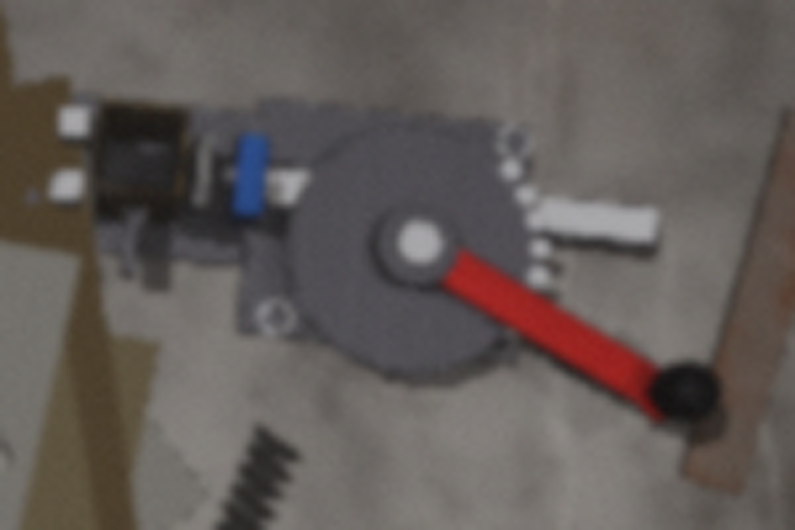

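View pics/cs.png

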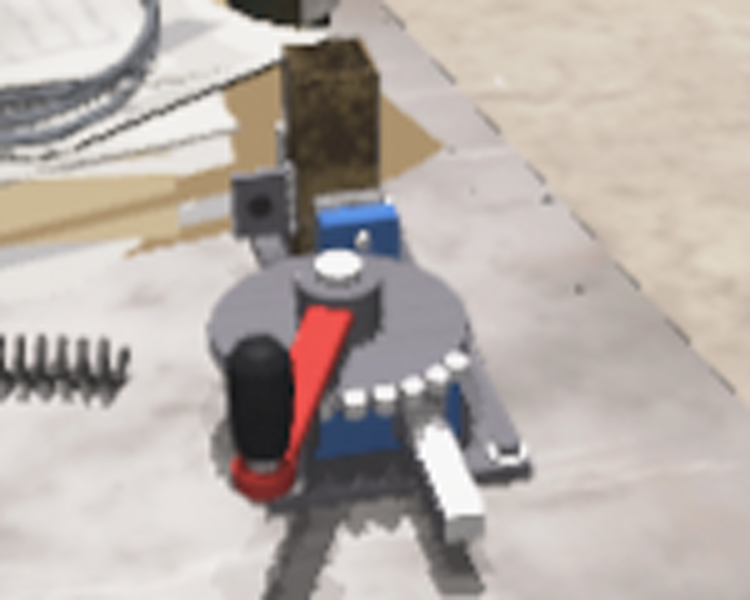

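```bash
cat > fit.py <<'E'
from h import *
from scipy.optimize import least_squares
t=dict(np.load('pics/top.npz')); s=dict(np.load('pics/side.npz'))
T=lambda u,v:(250+u/5.3-.4,190+v/5.3-.4); S=lambda u,v:(225+u/5-.4,180+v/5-.4)
k=[-135+130*np.cos(np.radians(155)),26+130*np.sin(np.radians(155))]
obs=[(t,T(74,122),[27,-15,66]),(t,T(67,185),[27,15,66]),(t,T(420,242),[-135,26,75]),(t,T(687,388),[*k,122]),
 (s,S(261,398),[*k,103])]
def f(p):
    c,sn=np.cos(p[2]),np.sin(p[2])
    return np.concatenate([proj(cam,[[p[0]+(c*P[0]-sn*P[1])/1e3,p[1]+(sn*P[0]+c*P[1])/1e3,P[2]/1e3]])[0]-px for cam,px,P in obs])
r=least_squares(f,[.45,0,1.57],loss='soft_l1'); print(r.x,np.degrees(r.x[2]),np.round(r.fun.reshape(-1,2),1))
x,y,a=r.x; M=np.array([[np.cos(a),-np.sin(a)],[np.sin(a),np.cos(a)]])
if __name__=='__main__':
    print('knob',r.x[:2]+M@np.array(k)/1e3)
    for n,cs in dict(corn=[(100,105),(183,105),(183,208),(98,200)]).items():
        for q in cs: w=ray(t,*T(*q),.118)[:2]; print(n,w,M.T@(w-r.x[:2])*1e3)
    for q in [(285,48),(330,40),(378,68),(290,75)]:
        w=ray(s,*S(*q),.118)[:2]; print('side',w,M.T@(w-r.x[:2])*1e3)
    w=ray(t,*T(152,250),.06)[:2]; print('lug',M.T@(w-r.x[:2])*1e3)
    for q,z in [((117,193),.0),((179,200),.16)]:print('others',ray(t,*q,z))
E
python3 fit.py
```

```text
[ 0.50412431 -0.07301789  1.49053575] 85.40140763190857 [[ 0.  -0.2]
 [-0.1 -0.1]
 [-0.4  0.5]
 [ 1.7  0.4]
 [ 0.3 -1.6]]
knob [ 0.4031748  -0.31853468]
corn [ 0.52009189 -0.05992304] [ 14.33288324 -14.86630271]
corn [ 0.52115596 -0.09625771] [-21.79950337 -18.84005988]
corn [ 0.47575935 -0.09737951] [-26.55734291  26.32046811]
corn [ 0.47819139 -0.0603504 ] [10.54754928 26.86505091]
side [ 0.48306393 -0.06402792] [ 7.27251899 21.71335092]
side [ 0.506282   -0.06235587] [10.8006823  -1.29591874]
side [ 0.51901115 -0.09926007] [-24.96415707 -16.9428702 ]
side [ 0.47741111 -0.09317419] [-22.23313389  25.01119204]
lug [-15.27834601  40.11365453]
others [0.5723705  0.34200423 0.        ]
others [0.52827873 0.13831482 0.16      ]
```

```bash
cat >> h.py <<'E'
def go(x,y,z,ang,cur=None):
    "delta for tool-down pose with tool-y at world angle ang (deg); prints shift, turn"
    s=status.get_obs(); p,Rr=s['position'],R.from_quat(s['tool_rot'])
    ty=Rr.as_matrix()[:,1]; a0=np.degrees(np.arctan2(ty[1],ty[0]))
    a=np.radians(ang); Y=np.array([np.cos(a),np.sin(a),0]); Z=np.array([0,0,-1.]); X=np.cross(Y,Z)
    tgt=R.from_matrix(np.c_[X,Y,Z])
    print('t',round(s['time'],2),'p',np.round(p,4),'ang',round(a0,2),'q',np.round(s['q'],2),'w',round(s['grip_width'],4),'F',np.round(s['ft_force'],1))
    print('dpos',np.round(Rr.inv().apply(np.array([x,y,z])-p),4),'drot',np.round(np.degrees((Rr.inv()*tgt).as_rotvec()),2))
E
python3 - <<'E'
from fit import *
w=r.x[:2]+M@np.array([-.007,.004]); print(w, r.x[:2]+M@np.array([-.135,.026]))
go(*w,.21,91)
E
```

```text
[ 0.50412431 -0.07301789  1.49053575] 85.40140763190857 [[ 0.  -0.2]
 [-0.1 -0.1]
 [-0.4  0.5]
 [ 1.7  0.4]
 [ 0.3 -1.6]]
[ 0.49957597 -0.07967465] [ 0.46738446 -0.20549877]
t 0.1 p [0.1849 0.5964 0.2217] ang 72.76 q [ 1.09  0.53  1.43  0.    1.18 -0.18] w 0.087 F [0.1 0.2 0.3]
dpos [-0.5009 -0.5524  0.0125] drot [ -0.1   -0.04 -18.24]
```

Emit:
arm_command(delta_rot=[[0,0,-1.5],[0,0,-3],[0,0,-4.5],[0,0,-6],[0,0,-7.5],[0,0,-9],[0,0,-10.5],[0,0,-12],[0,0,-13.5],[0,0,-15],[0,0,-16.5],[0,0,-18.2]], delta_pos=[[-0.025,-0.0276,0],[-0.05,-0.0552,0],[-0.075,-0.0828,0],[-0.1,-0.11,0],[-0.125,-0.138,0],[-0.15,-0.166,0],[-0.175,-0.193,0],[-0.2,-0.22,0],[-0.225,-0.248,0],[-0.25,-0.276,0],[-0.275,-0.304,0],[-0.3,-0.331,0]], gripper=[-1,-1,-1,-1,-1,-1,-1,-1,-1,-1,-1,-1], grip_force=25)

```text
time: 1.1
position: [0.3736, 0.1901, 0.2225]
tool_rot: [-0.009, 1.0, -0.0, -0.0]
ft_force: [0.9, 0.6, -0.5]
grip_width: 0.087
grip_force: 0.0
```

```bash
python3 - <<'E'
from h import *
go(.4996,-.0797,.21,91)
E
```

```text
t 1.1 p [0.3736 0.1901 0.2225] ang 91.05 q [ 0.2   0.25  1.92  0.    0.97 -1.39] w 0.087 F [ 0.9  0.6 -0.5]
dpos [-0.121  -0.2721  0.0124] drot [-0.   -0.03  0.05]
```

Emit:
arm_command(delta_rot=[[0,0,0],[0,0,0],[0,0,0],[0,0,0],[0,0,0],[0,0,0],[0,0,0],[0,0,0],[0,0,0],[0,0,0],[0,0,0],[0,0,0]], delta_pos=[[-0.013,-0.03,0.001],[-0.026,-0.06,0.002],[-0.04,-0.09,0.003],[-0.053,-0.12,0.004],[-0.067,-0.15,0.005],[-0.08,-0.18,0.006],[-0.093,-0.21,0.008],[-0.107,-0.24,0.01],[-0.116,-0.26,0.012],[-0.121,-0.272,0.012],[-0.121,-0.272,0.012],[-0.121,-0.272,0.012]], gripper=[-1,-1,-1,-1,-1,-1,-1,-1,-1,-1,-1,-1])

```text
time: 2.1
position: [0.4984, -0.0776, 0.2102]
tool_rot: [-0.008, 1.0, 0.001, -0.001]
ft_force: [-0.0, 0.4, 0.2]
grip_width: 0.0866
grip_force: 0.0
```

```bash
python3 - <<'E'
from h import *
go(.4996,-.0797,.086,91)
E
```

```text
t 2.1 p [ 0.4984 -0.0776  0.2102] ang 90.9 q [-0.38  0.38  1.74  0.    1.02 -1.96] w 0.0866 F [-0.   0.4  0.2]
dpos [-0.0013 -0.0023  0.1242] drot [ 0.07 -0.09 -0.1 ]
```

Emit:
arm_command(delta_rot=[[0,0,0],[0,0,0],[0,0,0],[0,0,0],[0,0,0],[0,0,0],[0,0,0],[0,0,0],[0,0,0],[0,0,0],[0,0,0],[0,0,0]], delta_pos=[[0,0,0.02],[0,0,0.04],[-0.001,-0.002,0.06],[-0.001,-0.002,0.08],[-0.001,-0.002,0.1],[-0.001,-0.002,0.115],[-0.001,-0.002,0.122],[-0.001,-0.002,0.124],[-0.001,-0.002,0.124],[-0.001,-0.002,0.124],[-0.001,-0.002,0.124],[-0.001,-0.002,0.124]], gripper=[-1,-1,-1,-1,-1,-1,-1,-1,-0.5,-0.2,-0.1,0])

```text
time: 3.1
position: [0.5008, -0.0801, 0.0875]
tool_rot: [-0.008, 1.0, -0.0, 0.001]
ft_force: [0.0, 1.0, -0.9]
grip_width: 0.0683
grip_force: 0.0
```

```bash
python3 - <<'E'
from h import *
c=snap('top','t1.png'); d=snap('side','s1.png')
a=cv2.resize(c['pixels'][180:270,240:340],None,fx=4,fy=4,interpolation=cv2.INTER_CUBIC)
b=cv2.resize(d['pixels'][170:270,240:340],None,fx=4,fy=4,interpolation=cv2.INTER_CUBIC)
cv2.imwrite('pics/c1.png',np.hstack([a[:360],b[:360]]))
go(.4996,-.0797,.086,91)
E
```

```text
t 3.2 p [ 0.5006 -0.0802  0.0872] ang 90.96 q [-0.38  0.59  1.84  0.    0.71 -1.97] w 0.0602 F [ 0.1 -0.   0.6]
dpos [0.001  0.0005 0.0012] drot [-0.03  0.08 -0.04]
```

View pics/c1.png

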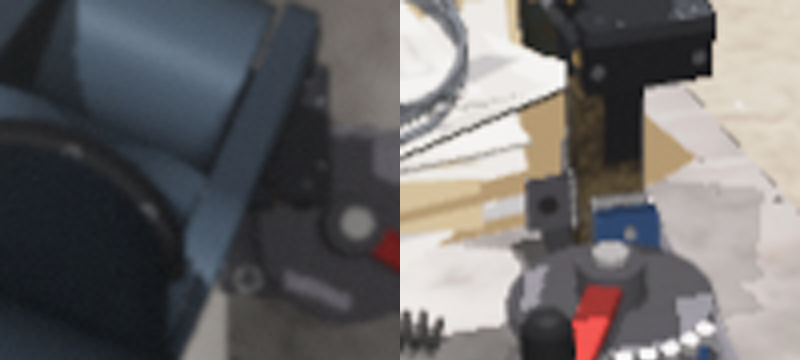

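Emit:
arm_command(delta_rot=[[0,0,0],[0,0,0],[0,0,0],[0,0,0],[0,0,0],[0,0,0],[0,0,0],[0,0,0],[0,0,0],[0,0,0]], delta_pos=[[0,0,0],[0,0,0],[0,0,0],[0,0,0],[0,0,0],[0,0,0],[0,0,0],[0,0,0],[0,0,0],[0,0,0]], gripper=[0.1,0.3,0.5,0.6,0.6,0.6,0.6,0.6,0.6,0.6], grip_force=25)

```text
time: 4.03
position: [0.5002, -0.0799, 0.0866]
tool_rot: [-0.008, 1.0, 0.0, -0.0]
ft_force: [-0.7, 2.0, 2.8]
grip_width: 0.0408
grip_force: 24.0
```

```bash
python3 - <<'E'
from h import *
go(.5,-.08,.175,91)
E
```

```text
t 4.03 p [ 0.5002 -0.0799  0.0866] ang 90.96 q [-0.38  0.59  1.85  0.    0.71 -1.97] w 0.0408 F [-0.7  2.   2.8]
dpos [ 0.0002 -0.0001 -0.0884] drot [ 0.01 -0.   -0.04]
```

Emit:
arm_command(delta_rot=[[0,0,0],[0,0,0],[0,0,0],[0,0,0],[0,0,0],[0,0,0],[0,0,0],[0,0,0],[0,0,0],[0,0,0],[0,0,0]], delta_pos=[[0,0,-0.005],[0,0,-0.015],[0,0,-0.025],[0,0,-0.035],[0,0,-0.045],[0,0,-0.055],[0,0,-0.065],[0,0,-0.075],[0,0,-0.085],[0,0,-0.085],[0,0,-0.085]], gripper=[0.6,0.6,0.6,0.6,0.6,0.6,0.6,0.6,0.6,0.6,0.6])

```text
time: 4.95
position: [0.5006, -0.0802, 0.1724]
tool_rot: [-0.008, 1.0, -0.0, 0.001]
ft_force: [-0.6, 0.7, -3.6]
grip_width: 0.0407
grip_force: 24.0
```

```bash
python3 - <<'E'
from h import *
go(.5041-.005*.08,-.073-.005,.172,-4.6)
E
```

```text
t 4.95 p [ 0.5006 -0.0802  0.1724] ang 90.97 q [-0.38  0.44  1.78 -0.    0.92 -1.97] w 0.0407 F [-0.6  0.7 -3.6]
dpos [-0.0031  0.0021  0.0004] drot [5.000e-02 1.200e-01 9.557e+01]
```

Emit:
arm_command(delta_rot=[[0,0,3],[0,0,7],[0,0,12],[0,0,17],[0,0,22],[0,0,27],[0,0,32],[0,0,37],[0,0,41],[0,0,45],[0,0,48],[0,0,48]], delta_pos=[[0,0,0],[0,0,0],[0,0,0],[0,0,0],[0,0,0],[-0.001,0,0],[-0.001,0.001,0],[-0.002,0.001,0],[-0.002,0.001,0],[-0.003,0.002,0],[-0.003,0.002,0],[-0.003,0.002,0]], gripper=[0.6,0.6,0.6,0.6,0.6,0.6,0.6,0.6,0.6,0.6,0.6,0.6])

```text
time: 5.95
position: [0.5026, -0.0777, 0.1709]
tool_rot: [0.399, 0.917, -0.0, -0.001]
ft_force: [0.6, 0.7, -3.2]
grip_width: 0.041
grip_force: 24.0
```

Emit:
arm_command(delta_rot=[[0,0,3],[0,0,7],[0,0,12],[0,0,17],[0,0,22],[0,0,27],[0,0,32],[0,0,37],[0,0,41],[0,0,45],[0,0,47.6],[0,0,47.6]], delta_pos=[[0,0,0],[0,0,0],[0,0,0],[0,0,0],[0,0,0],[0,0,0],[0,0,0],[0,0,0],[0,0,0],[0,0,0],[0,0,0],[0,0,0]], gripper=[0.6,0.6,0.6,0.6,0.6,0.6,0.6,0.6,0.6,0.6,0.6,0.6])

```text
time: 6.95
position: [0.5027, -0.0778, 0.1711]
tool_rot: [0.735, 0.678, -0.0, -0.001]
ft_force: [1.0, -0.4, -3.1]
grip_width: 0.0413
grip_force: 24.0
```

```bash
python3 - <<'E'
from h import *
c=snap('top','t2.png'); d=snap('side','s2.png')
a=cv2.resize(c['pixels'][180:270,240:340],None,fx=4,fy=4,interpolation=cv2.INTER_CUBIC)
b=cv2.resize(d['pixels'][150:250,240:340],None,fx=6,fy=6,interpolation=cv2.INTER_CUBIC)
cv2.imwrite('pics/c2.png',b)
go(.5041-.005*.08,-.073-.005,.172,-4.6)
E
```

```text
t 7.05 p [ 0.5028 -0.0779  0.1712] ang -4.51 q [-0.37  0.45  1.77 -0.    0.92 -0.29] w 0.0415 F [ 1.7 -0.3 -4. ]
dpos [-0.0001  0.0009 -0.0008] drot [-0.06 -0.01  0.09]
```

View pics/c2.png

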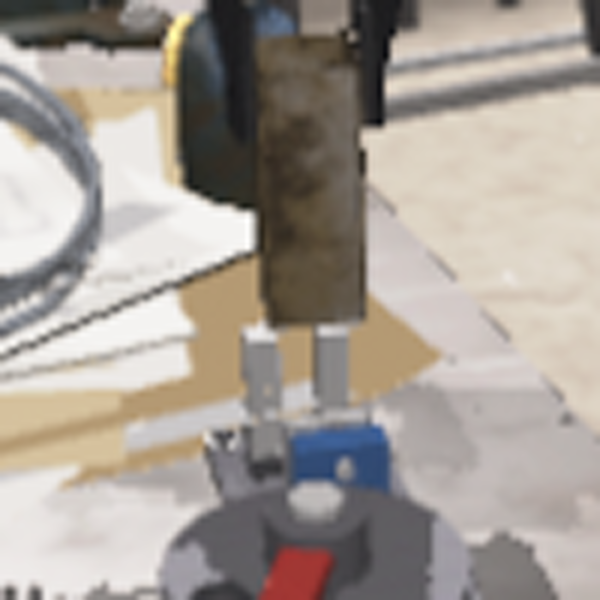

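```bash
python3 - <<'E'
from fit import *
g=lambda u,v:(240+u/6-.4,150+v/6-.4)
for q,z in [((258,38),.2026),((352,38),.2026),((270,327),.0926),((364,325),.0926),((278,329),.066),((313,328),.066),((349,330),.066),((243,335),.066)]:
    w=ray(s,*g(*q),z)[:2]; print(q,w,M.T@(w-r.x[:2])*1e3)
E
```

```text
[ 0.50412431 -0.07301789  1.49053575] 85.40140763190857 [[ 0.  -0.2]
 [-0.1 -0.1]
 [-0.4  0.5]
 [ 1.7  0.4]
 [ 0.3 -1.6]]
(258, 38) [ 0.4881688  -0.06274431] [ 8.96128436 16.72782216]
(352, 38) [ 0.52266839 -0.07477768] [ -0.26736302 -18.62547032]
(270, 327) [ 0.48139448 -0.09425409] [-22.99019483  20.95405689]
(364, 325) [ 0.51735968 -0.10443078] [-30.2506313  -15.71127586]
(278, 329) [ 0.49743447 -0.04790004] [24.50062958  8.6821176 ]
(313, 328) [ 0.51162506 -0.05167534] [21.87521002 -5.76547711]
(349, 330) [ 0.52540486 -0.0581687 ] [ 16.50754463 -20.02151772]
(243, 335) [ 0.48205527 -0.04846769] [22.70178825 23.96629802]
```

Emit:
arm_command(delta_rot=[[0,0,0],[0,0,0],[0,0,0],[0,0,0],[0,0,0],[0,0,0],[0,0,0],[0,0,0]], delta_pos=[[0,0,0.005],[0,0,0.012],[0,0,0.02],[0,0,0.028],[0,0,0.036],[0,0,0.044],[0,0,0.05],[0,0,0.05]], gripper=[0.6,0.6,0.6,0.6,0.6,0.6,0.6,0.6])

```text
time: 7.72
position: [0.5022, -0.0776, 0.1199]
tool_rot: [0.735, 0.678, -0.001, -0.001]
ft_force: [-0.3, -0.0, -3.0]
grip_width: 0.0408
grip_force: 24.0
```

```bash
python3 - <<'E'
from h import *
go(.5041-.005*.08,-.073-.005,.0866,-4.6)
c=snap('side','s3.png'); 
cv2.imwrite('pics/c3.png',cv2.resize(c['pixels'][150:250,240:340],None,fx=6,fy=6,interpolation=cv2.INTER_CUBIC))
E
```

```text
t 7.72 p [ 0.5022 -0.0776  0.1199] ang -4.64 q [-0.37  0.53  1.82 -0.    0.8  -0.29] w 0.0408 F [-0.3 -0.  -3. ]
dpos [-0.0003  0.0017  0.0333] drot [-0.18 -0.05 -0.04]
```

View pics/c3.png

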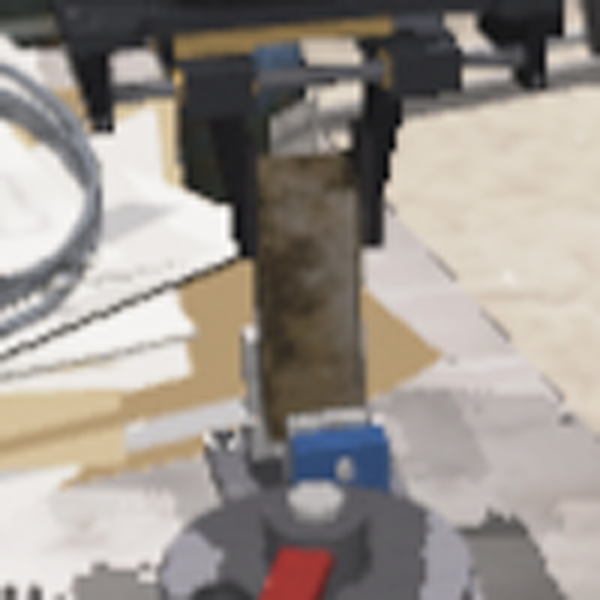

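Emit:
arm_command(delta_rot=[[0,0,0],[0,0,0],[0,0,0],[0,0,0],[0,0,0],[0,0,0],[0,0,0],[0,0,0],[0,0,0],[0,0,0]], delta_pos=[[0,0.001,0.005],[0,0.001,0.011],[0,0.001,0.017],[0,0.001,0.023],[0,0.001,0.027],[0,0.001,0.029],[0,0.001,0.03],[0,0.001,0.031],[0,0.001,0.032],[0,0.001,0.032]], gripper=[0.6,0.6,0.6,0.6,0.6,0.6,0.6,0.6,0.6,0.6])

```text
time: 8.6
position: [0.5042, -0.078, 0.0895]
tool_rot: [0.735, 0.678, 0.0, 0.0]
ft_force: [0.5, 0.2, -3.2]
grip_width: 0.0409
grip_force: 24.0
```

Emit:
arm_command(delta_rot=[[0,0,0],[0,0,0],[0,0,0],[0,0,0],[0,0,0],[0,0,0]], delta_pos=[[0,0,0.0005],[0,0,0.001],[0,0,0.0015],[0,0,0.002],[0,0,0.0025],[0,0,0.0025]], gripper=[0.6,0.6,0.6,0.6,0.6,0.6])

```text
time: 9.1
position: [0.5042, -0.078, 0.087]
tool_rot: [0.735, 0.678, 0.0, 0.0]
ft_force: [-0.2, 0.4, -2.9]
grip_width: 0.041
grip_force: 24.0
```

Emit:
arm_command(delta_rot=[[0,0,0],[0,0,0],[0,0,0],[0,0,0]], delta_pos=[[0,0,0.0005],[0,0,0.001],[0,0,0.0015],[0,0,0.0015]], gripper=[0.6,0.6,0.6,0.6])

```text
time: 9.43
position: [0.5046, -0.0782, 0.0865]
tool_rot: [0.735, 0.678, 0.0, 0.001]
ft_force: [-0.5, -0.2, 5.2]
grip_width: 0.0409
grip_force: 24.0
```

Emit:
arm_command(delta_rot=[[0,0,0],[0,0,0],[0,0,0],[0,0,0],[0,0,0],[0,0,0],[0,0,0],[0,0,0]], delta_pos=[[0,0,-0.0005],[0,0,-0.001],[0,0,-0.001],[0,0,-0.001],[0,0,-0.001],[0,0,-0.001],[0,0,-0.001],[0,0,-0.001]], gripper=[0.2,0,-0.2,-0.4,-0.6,-0.8,-0.8,-0.8])

```text
time: 10.1
position: [0.5042, -0.078, 0.0865]
tool_rot: [0.735, 0.678, -0.0, -0.0]
ft_force: [0.2, 0.4, 1.0]
grip_width: 0.0744
grip_force: 0.0
```

```bash
python3 - <<'E'
from h import *
c=snap('side','s4.png'); 
cv2.imwrite('pics/c4.png',cv2.resize(c['pixels'][150:250,240:340],None,fx=6,fy=6,interpolation=cv2.INTER_CUBIC))
go(.45,-.2,.22,-4.6)
E
```

```text
t 10.15 p [ 0.5041 -0.078   0.0865] ang -4.64 q [-0.37  0.59  1.84 -0.    0.71 -0.29] w 0.076 F [-0.2  0.7  0.7]
dpos [-0.1259 -0.0441 -0.1335] drot [-0.   -0.   -0.04]
```

View pics/c4.png

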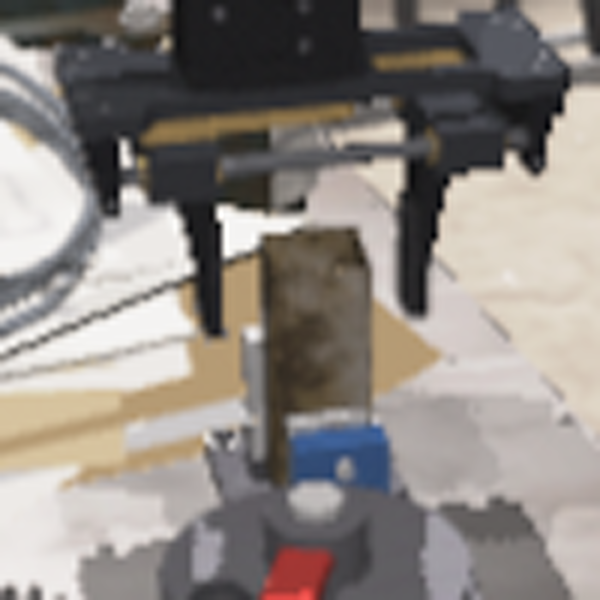

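Emit:
arm_command(delta_rot=[[0,0,0],[0,0,0],[0,0,0],[0,0,0],[0,0,0],[0,0,0],[0,0,0],[0,0,0]], delta_pos=[[0,0,-0.005],[0,0,-0.02],[0,0,-0.04],[0,0,-0.06],[0,0,-0.08],[0,0,-0.1],[0,0,-0.11],[0,0,-0.11]], gripper=[-1,-1,-1,-1,-1,-1,-1,-1])

```text
time: 10.82
position: [0.5058, -0.0786, 0.1993]
tool_rot: [0.735, 0.678, 0.001, 0.003]
ft_force: [0.6, -0.3, -0.6]
grip_width: 0.087
grip_force: 0.0
```

```bash
python3 - <<'E'
from fit import *
print(ray(t,*T(687,388),.122),ray(s,*S(261,398),.103))
im=t['pixels'][240:290,360:400].astype(int); m=im.max(2)
mm=((m<45)*255).astype('uint8'); n,l,st,ce=cv2.connectedComponentsWithStats(mm)
print([(st[i],ce[i]+[360,240]) for i in range(1,n) if st[i][4]>20])
im=s['pixels'][235:290,262:292].astype(int); m=im.max(2)
mm=((m<50)*255).astype('uint8'); n,l,st,ce=cv2.connectedComponentsWithStats(mm)
print([(st[i],ce[i]+[262,235]) for i in range(1,n) if st[i][4]>20])
go(.403,-.3185,.2,-29.6)
E
```

```text
[ 0.50412431 -0.07301789  1.49053575] 85.40140763190857 [[ 0.  -0.2]
 [-0.1 -0.1]
 [-0.4  0.5]
 [ 1.7  0.4]
 [ 0.3 -1.6]]
[ 0.40404194 -0.31467883  0.122     ] [ 0.40126241 -0.32327594  0.103     ]
[(array([13, 19, 12, 10, 91], dtype=int32), array([378.85714286, 263.86813187]))]
[(array([  8,  15,  14,  22, 224], dtype=int32), array([276.70535714, 260.96428571]))]
t 10.82 p [ 0.5058 -0.0786  0.1993] ang -4.62 q [-0.37  0.41  1.74  0.    0.99 -0.29] w 0.087 F [ 0.6 -0.3 -0.6]
dpos [-0.2474 -0.0831 -0.0007] drot [3.400e-01 2.000e-02 2.498e+01]
```

Emit:
arm_command(delta_rot=[[0,0,2],[0,0,5],[0,0,8],[0,0,11],[0,0,14],[0,0,17],[0,0,20],[0,0,23],[0,0,25],[0,0,25],[0,0,25],[0,0,25]], delta_pos=[[-0.02,-0.007,0],[-0.048,-0.016,0],[-0.078,-0.026,0],[-0.108,-0.036,0],[-0.138,-0.046,0],[-0.168,-0.056,0],[-0.198,-0.066,0],[-0.225,-0.075,0],[-0.24,-0.08,0],[-0.247,-0.083,0],[-0.247,-0.083,0],[-0.247,-0.083,0]], gripper=[-1,-1,-1,-1,-1,-1,-1,-1,-1,-1,-1,-1])

```text
time: 11.82
position: [0.4011, -0.3167, 0.196]
tool_rot: [0.864, 0.503, 0.0, -0.001]
ft_force: [-0.6, -0.3, 0.3]
grip_width: 0.0873
grip_force: 0.0
```

```bash
python3 - <<'E'
from h import *
go(.403,-.3185,.085,-29.6)
E
```

```text
t 11.82 p [ 0.4011 -0.3167  0.196 ] ang -29.63 q [-0.89  0.41  1.74  0.    0.99 -0.37] w 0.0873 F [-0.6 -0.3  0.3]
dpos [-0.0008  0.0027  0.111 ] drot [-0.09 -0.06 -0.03]
```

Emit:
arm_command(delta_rot=[[0,0,0],[0,0,0],[0,0,0],[0,0,0],[0,0,0],[0,0,0],[0,0,0],[0,0,0],[0,0,0],[0,0,0]], delta_pos=[[0,0,0.01],[0,0.001,0.025],[0,0.002,0.04],[0,0.002,0.055],[0,0.002,0.07],[0,0.002,0.085],[0,0.002,0.1],[0,0.002,0.108],[0,0.002,0.112],[0,0.002,0.112]], gripper=[-1,-1,-1,-1,-1,-1,-1,-1,-1,-1])

```text
time: 12.65
position: [0.4031, -0.3172, 0.0836]
tool_rot: [0.864, 0.503, -0.0, -0.001]
ft_force: [-0.1, -0.3, -0.1]
grip_width: 0.0867
grip_force: 0.0
```

```bash
python3 - <<'E'
from h import *
c=snap('side','s5.png'); 
cv2.imwrite('pics/c5.png',cv2.resize(c['pixels'][180:300,220:360],None,fx=5,fy=5,interpolation=cv2.INTER_CUBIC))
go(.403,-.3185,.085,-29.6)
E
```

```text
t 12.7 p [ 0.4034 -0.3179  0.0843] ang -29.58 q [-0.89  0.6   1.83  0.    0.72 -0.37] w 0.087 F [-0.2 -0.5  0.5]
dpos [-0.0008 -0.     -0.0007] drot [-0.04 -0.02  0.02]
```

View pics/c5.png

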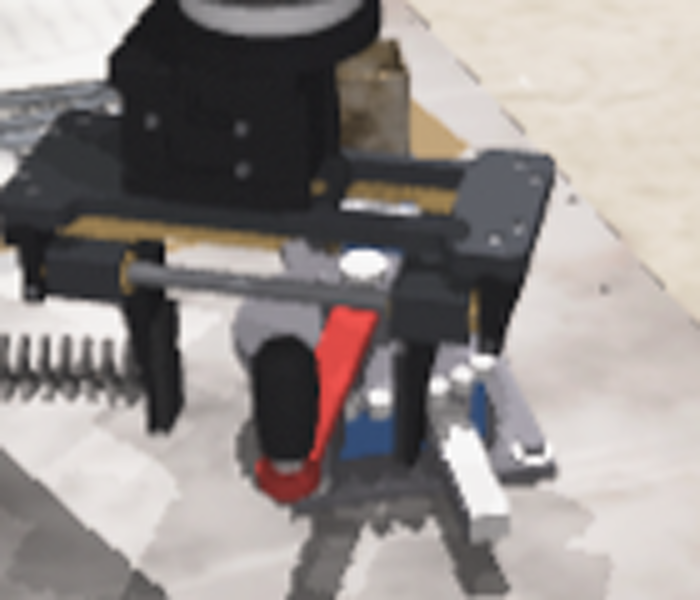

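Emit:
arm_command(delta_rot=[[0,0,0],[0,0,0],[0,0,0],[0,0,0],[0,0,0],[0,0,0],[0,0,0],[0,0,0],[0,0,0],[0,0,0],[0,0,0],[0,0,0]], delta_pos=[[0,0,0],[0,0,0],[0,0,0],[0,0,0],[0,0,0],[0,0,0],[0,0,0],[0,0,0],[0,0,0],[0,0,0],[0,0,0],[0,0,0]], gripper=[-0.5,-0.2,0,0.2,0.3,0.4,0.5,0.6,0.7,0.8,0.8,0.8], grip_force=30)

```text
time: 13.7
position: [0.4029, -0.3183, 0.0845]
tool_rot: [0.864, 0.503, -0.0, -0.0]
ft_force: [-0.6, 0.0, -0.2]
grip_width: 0.0252
grip_force: 30.0
```

Emit:
arm_command(delta_rot=[[0,0,0],[0,0,0],[0,0,0]], delta_pos=[[0,0,0],[0,0,0],[0,0,0]], gripper=[0.8,0.8,0.8])

```text
time: 13.95
position: [0.4029, -0.3183, 0.0845]
tool_rot: [0.864, 0.503, -0.0, -0.0]
ft_force: [-1.2, 0.0, 0.7]
grip_width: 0.0254
grip_force: 30.0
```

```bash
cat > lev.py <<'E'
from h import *
import sys
# tool axes now; force along tool x,y; lever angle estimate from TCP about pivot; next waypoints
P=np.array([.4674,-.2055]); a0=np.radians(240.4)
s=status.get_obs(); Rr=R.from_quat(s['tool_rot']); d=s['position'][:2]-P
th=np.arctan2(d[1],d[0])%(2*np.pi)-a0
print('lever~',round(th,3),'radius',round(np.hypot(*d),4),'F tool',np.round(Rr.inv().apply(s['ft_force']),1),'w',round(s['grip_width'],4),'M',np.round(s['moment'],2))
c=s['position'][:2]; rad=np.hypot(*d)
for t in map(float,sys.argv[1:]):
    a=a0+t; w=np.r_[P+rad*np.array([np.cos(a),np.sin(a)]),s['position'][2]]
    print(t,np.round(Rr.inv().apply(w-s['position']),4),'rz',round(-np.degrees(t-th),1))
E
python3 lev.py 0.05 .11 .16 .22
```

```text
lever~ -0.002 radius 0.13 F tool [-0.6 -1.1 -0.7] w 0.0254 M [-0.08  0.4  -0.02]
0.05 [ 0.0002  0.0068 -0.    ] rz -3.0
0.11 [ 0.0008  0.0146 -0.    ] rz -6.4
0.16 [ 0.0017  0.021  -0.    ] rz -9.3
0.22 [ 0.0031  0.0287 -0.    ] rz -12.7
```

Emit:
arm_command(delta_rot=[[0,0,-2.3],[0,0,-4.6],[0,0,-6.9],[0,0,-9.2],[0,0,-11.5],[0,0,-13.8],[0,0,-16],[0,0,-18.3],[0,0,-20.6],[0,0,-22.9],[0,0,-25.2],[0,0,-25.2]], delta_pos=[[0.0001,0.0052,0],[0.0004,0.0104,0],[0.0009,0.0156,0],[0.0017,0.0207,0],[0.0026,0.0259,0],[0.0037,0.031,0],[0.0051,0.0359,0],[0.0066,0.0408,0],[0.0083,0.0457,0],[0.0102,0.0506,0],[0.0124,0.0554,0],[0.0124,0.0554,0]], gripper=[0.8,0.8,0.8,0.8,0.8,0.8,0.8,0.8,0.8,0.8,0.8,0.8])

```text
time: 14.95
position: [0.4564, -0.3346, 0.0844]
tool_rot: [0.733, 0.68, -0.001, -0.002]
ft_force: [-3.5, -0.7, 3.3]
grip_width: 0.0253
grip_force: 30.0
```

```bash
python3 lev.py .66 .77 .82 .87 .88 .89
```

```text
lever~ 0.431 radius 0.1296 F tool [-0.9 -3.5 -3.3] w 0.0253 M [-0.05  0.88  0.29]
0.66 [ 0.0031  0.0294 -0.0001] rz -13.1
0.77 [ 0.0069  0.0431 -0.0001] rz -19.4
0.82 [ 0.0091  0.0492 -0.0001] rz -22.3
0.87 [ 0.0117  0.0552 -0.0002] rz -25.1
0.88 [ 0.0122  0.0563 -0.0002] rz -25.7
0.89 [ 0.0128  0.0575 -0.0002] rz -26.3
```

Emit:
arm_command(delta_rot=[[0,0,-2.3],[0,0,-4.6],[0,0,-6.9],[0,0,-9.2],[0,0,-11.5],[0,0,-13.8],[0,0,-16],[0,0,-18.3],[0,0,-20.6],[0,0,-22.9],[0,0,-22.9],[0,0,-22.9]], delta_pos=[[0.0001,0.0052,0],[0.0004,0.0104,0],[0.0009,0.0156,0],[0.0017,0.0207,0],[0.0026,0.0259,0],[0.0037,0.031,0],[0.0051,0.0359,0],[0.0066,0.0408,0],[0.0083,0.0457,0],[0.0102,0.0506,0],[0.0102,0.0506,0],[0.0102,0.0506,0]], gripper=[0.8,0.8,0.8,0.8,0.8,0.8,0.8,0.8,0.8,0.8,0.8,0.8])

```text
time: 15.95
position: [0.5066, -0.329, 0.0844]
tool_rot: [0.584, 0.812, -0.001, -0.002]
ft_force: [-6.8, -2.1, 2.8]
grip_width: 0.0256
grip_force: 30.0
```

```bash
python3 lev.py .87 .88 .89
```

```text
lever~ 0.824 radius 0.1296 F tool [ 0.1 -7.1 -2.8] w 0.0256 M [-0.42  1.21  0.18]
0.87 [ 0.      0.0059 -0.    ] rz -2.6
0.88 [ 0.0001  0.0072 -0.    ] rz -3.2
0.89 [ 0.0001  0.0085 -0.    ] rz -3.8
```

Emit:
arm_command(delta_rot=[[0,0,-1],[0,0,-2],[0,0,-3],[0,0,-3],[0,0,-3],[0,0,-3],[0,0,-3],[0,0,-3]], delta_pos=[[0,0.002,0],[0,0.004,0],[0,0.006,0],[0,0.007,0],[0,0.007,0],[0,0.007,0],[0,0.007,0],[0,0.007,0]], gripper=[0.8,0.8,0.8,0.8,0.8,0.8,0.8,0.8])

```text
time: 16.62
position: [0.5127, -0.3269, 0.0844]
tool_rot: [0.563, 0.827, -0.001, -0.002]
ft_force: [-7.9, -2.7, 3.4]
grip_width: 0.0256
grip_force: 30.0
```

```bash
python3 lev.py .88; python3 - <<'E'
from h import *
d=snap('side','s6.png'); c=snap('top','t6.png')
a=cv2.resize(c['pixels'][180:280,240:400],None,fx=2.5,fy=2.5,interpolation=cv2.INTER_CUBIC)
b=cv2.resize(d['pixels'][150:300,240:340],None,fx=4,fy=4,interpolation=cv2.INTER_CUBIC)
cv2.imwrite('pics/c6.png',np.hstack([np.pad(a,((0,350),(0,0),(0,0))),b]))
E
python3 lev.py
```

```text
lever~ 0.874 radius 0.1296 F tool [ 0.4 -8.4 -3.4] w 0.0256 M [-0.48  1.31  0.13]
0.88 [-0.      0.0008 -0.    ] rz -0.4
lever~ 0.873 radius 0.1296 F tool [ 0.8 -8.1 -3.4] w 0.0253 M [-0.51  1.34  0.09]
```

View pics/c6.png

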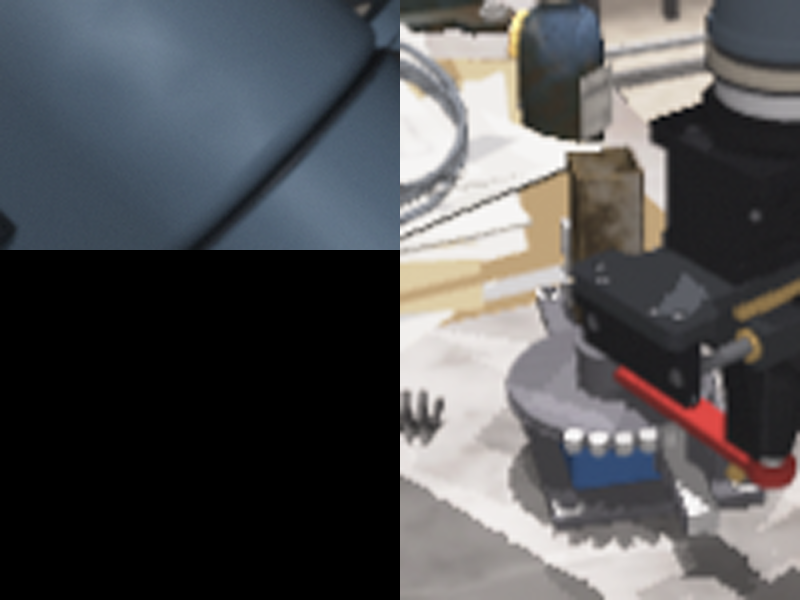

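```bash
python3 -c "
from rig import robot
print(robot.hand_in())"
```

```text
the job is handed in; nothing more can be done
None
```

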